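# Load the adapter plate into the dock pocket

### The arm

A 6-joint arm with a two-finger parallel gripper is mounted at the origin on a cart in front of the work surface, level with it; the furniture and walls round the work are solid. World frame = base frame: x ahead of the robot, y to its left, z up, the work surface at z = 0. Lengths are in m, angles in rad, forces in N, time in s.
With the tool pointing down it reaches from about 0.35 to 0.975 m from the base axis. Payload 4.9 kg.
Tool frame: the origin (TCP) lies on the front face of the gripper's body, between the roots of the fingers; the fingertips stand 73 mm ahead of it and the grasp point (between the pads) lies 54 mm ahead of it; z points along the fingers, y is the line along which they close (so a half turn about z gives the same grasp; the last joint's range is limited). The gripper opens to 85 mm and grips with 20 to 120 N. Pads are 22 mm wide; open, the fingers measure 114 mm over their backs; the gripper's body (76 mm by 85 mm) begins 54 mm behind the grasp point. The pads swing forward as they close: fully open they stand 13 mm farther back than shut.
Start: joints at [0.997, 0.053, 1.613, -0, 1.476, -0.119], TCP at [0.275, 0.561, 0.304] pointing down, gripper open.
Joint ranges: [-3.01, 3.01], [-1.01, 2.22], [0.06, 2.58], [-1.02, 4.17], [0.09, 2.62], [-3.14, 3.14]. Speed limits (rad/s): [2.57, 2.57, 3.14, 3.14, 3.14, 3.14].

### API

Orientations are given as a rotation vector (axis times angle).
In Python, from station import status, imaging, order gives the robot as it stands.
- The arm moves only by the tool arm_command, never from a script. Its argument "increments" is a list of rows, each an object with "slide": the shift along the tool's x, y, z in m, a list of three; "spin": the turn about the tool's z in degrees; "gripper": the opening, from -1 (shut) to 1 (fully open). In form: [{"slide": [x, y, z], "spin": spin, "gripper": gripper}, ...]. A call has 1 to 8 rows; each row is the pose to reach, as a shift and turn from the pose commanded when the call began, along the tool's axes at that moment; what a row does not reach only later rows make up. A row lasts 1/12 s, in which the tool goes at most 41.7 mm and 7.16 degrees, less where a joint would pass 70% of its speed; a pose out of reach is approached as far as the arm can. A call with a gripper value outside its range is refused whole. The fingers move at their own pace and stop on an object; "newtons" is the grip in N (left out, the last holds). Time passes only in rows, so rows that repeat a pose let the fingers close. It gives the time, the measured TCP pose, the force, the opening and the grip force at its end, in the units of the state.
- status.get_obs(): the state, without advancing time (a new reading comes with each control period).
- imaging.get_image(name): name is "scene" or "top"; returns a dict with "frame" (420x560x3 uint8, red, green, blue), "vfov" (degrees; the focal length in pixels is half the picture's height over the tangent of half this angle, whatever the lens; pixels are square), "cx", "cy" (the principal point, pixels), "view" (4x4, takes a point from world to camera coordinates). Camera axes: x right, y up, looking along -z (the intrinsics and any distortion apply to the point x, -y, -z); pixel columns grow to the right and rows downward; lengths in m; the calibration is good to about 2 mm. A picture is of the moment at which its call begins. There is no depth.
- order.finish_job(): hands the job in; it is judged then, once.
The state is a dict: "t": time; "q": joint angles; "dq": joint speeds; "effort": joint torques, N m; "tool_pos": TCP position; "tool_rot": TCP orientation; "contact_force": force on the tool from outside, world axes, zero at the start; "wrist_torque": the same for the moment, N m; "opening": finger opening in m; "grip_force": force on a finger pad.
Only numpy, scipy, OpenCV 4.12 (cv2) and the standard library are available. Lean on these libraries where they do the work, as an engineer would, in place of code of your own. Each camera call takes 0.05 s, during which the arm holds its last target. There are 200 camera calls.

### The job

First take the small red-capped bottle out of the dock's pocket and stand it upright on the round bottle mat. Then swing the red hold-down bar up until it stands past upright, so that it leans back out of the way, and push the blue plate along the deck (slide it, do not lift it clear) over the yellow lip until it drops and lies flat on the pocket floor. Leave the flask, the carton and the orange-capped bottle where they stand.

Things in the scene. Friction and masses are not known exactly. Their poses are not given: they have to be found in the camera images.
- dock: grey dock with aluminium rails, fixed to the worktop, 126 mm wide (x), 279 mm long (y -158 to 121). Origin on the worktop under mid-width; +y is the feed direction (deck, lip, pocket), x points away from the bar's handle to its hinge, z up. Rails along both sides, top z 24: inner faces at x +-54 for y -158 to -43, narrowing to +-48.5 at y -13 and on to the end. Dock-frame values here are in mm
- deck (a point): point on the deck at dock (0, -100, 16); axes as the dock. The deck is flat, top z 16, from y -158 (open at this rear end, so that the plate can be pushed from behind) to y -10
- lip (a point): middle of the yellow lip's top, dock (0, 3, 20); axes as the dock. A ramp rises from the deck (y -10, z 16) to the lip (y 1, z 20); lip top y 1 to 5, 4 mm above the deck, 12 mm above the pocket floor, with a sheer drop to it
- pocket (a point): centre of the pocket floor, dock (0, 58, 8); axes as the dock. Pocket 106 mm long (y 5 to 111) by 97 mm wide; its end wall, y 111 to 121, and side rails are 16 mm above its floor
- hold_bar (a joint): hinge of the red hold-down bar: 0 = level across the plate, pi/2 = upright, stop at 1.9; grows as it is lifted. Starts at 0 to 0.2. Stiff: stays where it is left; some 3 N at the handle move it. The red arm (dock y -46 to -30, 8 mm thick) runs from the hinge toward the robot's side; a tab below it (y -34 to -28, x 15 to 47, down to z 21) blocks the plate's way while it is down
- bar_hinge (a point): on the bar's hinge axis, dock (81, -38, 34); axes as the dock, the axis is along y. Its block and lugs span x 60 to 92, y -66 to -10, top z 42
- bar_grip (a point): grip point on the bar's handle, a black round rod 12 mm in diameter, parallel to the dock's y, 174 mm from the hinge axis, on the dock's robot side. With the bar at 0 it is at dock (-93, -73, 34); the rod is free 27 mm toward the arm (+y) and 31 mm the other way. Its axes turn with the bar, y along the rod
- plate: loose blue adapter plate with twelve dark wells, 92 mm (x) by 100 mm (y) by 12 mm, 0.2 to 0.42 kg, lying on the deck under the bar; too wide to grasp across. Origin at the centre of its underside, y along the feed direction. Seated, its origin is at the point pocket within the play and its top is flush with the lip
- bottle: small clear bottle with red cap, 44 mm in diameter, 80 mm tall, about 0.12 kg, standing in the pocket; origin at the centre of its underside, z up
- mat: fixed flat black round bottle mat with a blue ring, 110 mm in diameter, 4 mm thick; origin at the centre of its underside. It lies on the left or on the right of the dock
- flask: bystander: conical glass flask, 69 mm wide, 101 mm tall, on the side of the dock where the mat is not; origin under its centre. To be left alone
- carton: bystander: small blue and white carton 51 x 101 x 35 mm lying on the robot's side of the dock beside the pocket; origin under its centre, y along its length. To be left alone
- tall_bottle: bystander: clear bottle with orange cap, 56 mm in diameter, 102 mm tall, standing behind the pocket; origin under its centre. To be left alone
Things that resemble listed ones, but are neither listed nor needed, are in the scene too. There is more than one size of the plate; the one meant has the size given above.

How it is judged:
On the way, in this order (a step that is already met when the one before it is completed fails the run):
1. the bottle stands upright on the mat, let go (horizontal distance between bottle and mat below 0.04 m and height (world z) of bottle below 0.01 m and angle between bottle's own z axis and vertical below 0.1 rad and contact force between bottle and the fingers below 0.05 N), for 0.2 s.
2. the hold-down bar leans back past upright (value of joint hold_bar above 1.55 rad), for 0.2 s.
3. the plate lies flat on the pocket floor (z of plate in the frame of pocket below 0.002 m and angle between plate's own z axis and vertical below 0.03 rad and horizontal distance between plate and pocket below 0.008 m), for 0.2 s.
At the end, for the whole second after the job is handed in: The plate lies at rest flat on the pocket floor (underside within 2 mm of it, tilt under 0.03 rad, centre within 8 mm of the pocket's centre), the bar is still up (over 1.5 rad), and the bottle stands at rest upright on the mat (tilt under 0.1 rad, axis within 40 mm of the mat's centre) (all of step 3 and linear speed of each of plate, bottle below 0.01 m/s and value of joint hold_bar above 1.5 rad and horizontal distance between bottle and mat below 0.04 m and height (world z) of bottle below 0.01 m and angle between bottle's own z axis and vertical below 0.1 rad); the robot touches nothing.
It fails at once if the plate is lifted clear of the deck (height (world z) of plate above 0.045 m or angle between plate's own z axis and vertical above 0.5 rad).
It fails at once if the bottle is tipped over (angle between bottle's own z axis and vertical above 0.6 rad).
It fails at once if the flask, the carton or the orange-capped bottle is moved more than 20 mm (distance of any of flask, carton, tall_bottle from where it was at the start of the episode above 0.02 m).
It also fails if it takes over 72 s, if anything falls off the work surface, if the arm or the gripper's body presses on something with over 40 N, if the wrist force passes 120 N, or if a joint passes its speed limit or range.

## Working session

There is one attempt and no reset: what is moved stays moved. The work goes in short steps, Python scripts to look and compute and a tool call to move; the robot and the scene stay as the last step left them, time stands still between calls to the robot, and variables do not carry over. Pictures are saved under pics/ and viewed, at most 10 in all, crops included, and the job is handed in when it is done.

Besides the shell and the picture viewer there is one more tool, called after ">>>" as name(argument=value, ...), one argument or row to a line, values as JSON. arm_command: Moves the arm, as the interface text tells. Its arguments: {"type":"object","properties":{"increments":{"type":"array","items":{"type":"object","properties":{"slide":{"type":"array","items":{"type":"number"}},"spin":{"type":"number"},"gripper":{"type":"number"}}}},"newtons":{"type":"number"}},"required":["increments"]}

```bash
ls; mkdir -p pics; python3 - <<'E'
from station import status, imaging
import cv2,pickle,numpy as np
print(status.get_obs())
for n in("scene","top"):
    d=imaging.get_image(n); pickle.dump(d,open(n+'0.pkl','wb'))
    cv2.imwrite(f'pics/{n}0.png',cv2.resize(d['frame'][:,:,::-1],(784,588)))
    print({k:v for k,v in d.items() if k!='frame'})
E
```

```text
pics
{'t': 0.0, 'q': array([ 9.97008934e-01,  5.33347262e-02,  1.61430468e+00,  4.39162224e-06,
        1.47599132e+00, -1.18971732e-01]), 'dq': array([ 5.25108082e-04,  5.02890932e-04, -1.59451714e-03, -6.53364549e-06,
        8.96867494e-04,  4.12226582e-04]), 'effort': array([-1.42253306e-03, -3.93701863e+01, -3.70166302e+01, -1.82807971e-04,
        7.10061882e-03,  3.14118302e-05]), 'tool_pos': array([0.27428205, 0.56106776, 0.30267021]), 'tool_rot': array([-7.08124421e-01, -3.06002980e+00,  3.00826242e-03]), 'contact_force': array([-1.41267556, -0.41047073,  0.38238814]), 'wrist_torque': array([-0.00317828,  0.0248035 ,  0.02744791]), 'grip_force': 0.0, 'opening': 0.08543751182465144}
{'vfov': 49.081297652149715, 'cx': 273.7543335628304, 'cy': 209.95228689696597, 'view': array([[ 0.70222086, -0.71178289,  0.01584234, -0.38078464],
       [ 0.51619817,  0.52433641,  0.67720807, -0.32230564],
       [-0.49033184, -0.46737185,  0.73562099, -1.0927371 ],
       [ 0.        ,  0.        ,  0.        ,  1.        ]])}
{'vfov': 46.56303848711701, 'cx': 281.8577416787308, 'cy': 213.97568744524096, 'view': array([[ 0.01612033, -0.99971471, -0.01762482,  0.0062588 ],
       [ 0.99442655,  0.01419323,  0.10447198, -0.55297075],
       [-0.10419202, -0.01921071,  0.99437165, -1.19800897],
       [ 0.        ,  0.        ,  0.        ,  1.        ]])}
```

View pics/scene0.png

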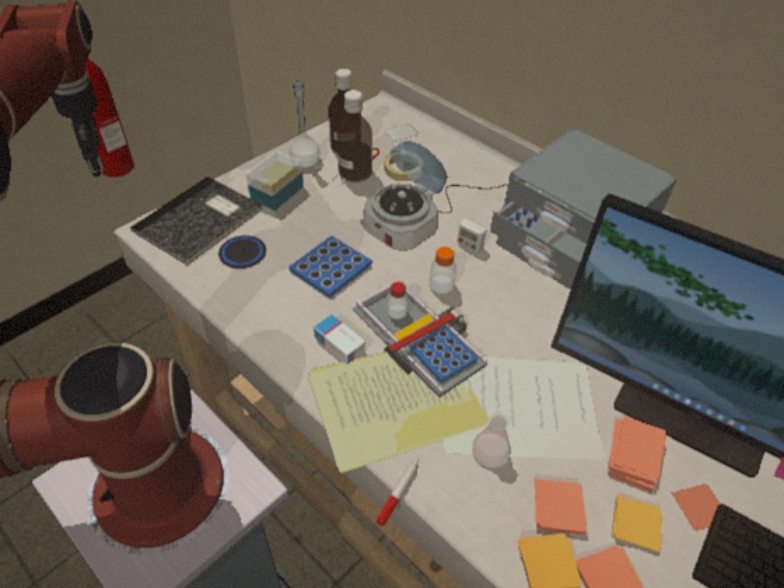

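View pics/top0.png

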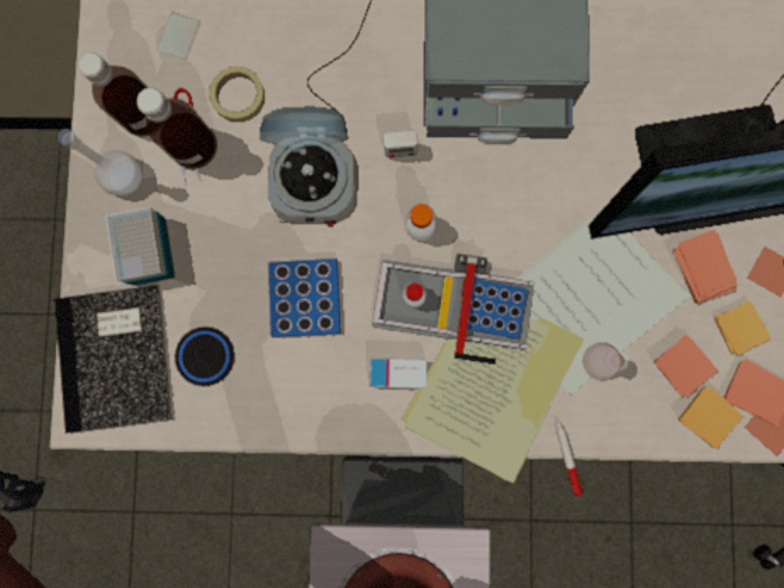

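The pictures show the dock (top view ~ (455,305) of the 784 px picture), its feed direction to the left (+y world), the red-capped bottle at (414,292), the mat at (205,356), the carton at (398,373), the orange bottle at (421,222), the flask at (603,360). Now measure with masks.

```bash
cat > h.py <<'E'
import numpy as np, cv2, pickle
from station import status, imaging
def grab(n,save=None):
    d=imaging.get_image(n)
    if save: pickle.dump(d,open(save,'wb'))
    return d
def ray(d,u,v):
    f=d['frame'].shape[0]/2/np.tan(np.radians(d['vfov'])/2)
    R,t=d['view'][:3,:3],d['view'][:3,3]
    return -R.T@t, R.T@np.array([(u-d['cx'])/f,-(v-d['cy'])/f,-1])
def onz(d,p,z):
    o,r=ray(d,*p); return o+r*(z-o[2])/r[2]
def proj(d,P):
    f=d['frame'].shape[0]/2/np.tan(np.radians(d['vfov'])/2)
    c=d['view'][:3,:3]@np.asarray(P)+d['view'][:3,3]
    return np.array([d['cx']-f*c[0]/c[2], d['cy']+f*c[1]/c[2]])
def two(d1,p1,d2,p2):
    o1,r1=ray(d1,*p1);o2,r2=ray(d2,*p2)
    s=np.linalg.lstsq(np.c_[r1,-r2],o2-o1,rcond=None)[0]
    a,b=o1+r1*s[0],o2+r2*s[1]; return (a+b)/2,np.linalg.norm(a-b)
def blobs(d,lo,hi,amin=15,roi=None):
    m=cv2.inRange(cv2.cvtColor(d['frame'],cv2.COLOR_RGB2HSV),np.array(lo),np.array(hi))
    if roi: k=np.zeros_like(m);x0,y0,x1,y1=roi;k[y0:y1,x0:x1]=255;m&=k
    n,l,s,c=cv2.connectedComponentsWithStats(m)
    return [(c[i].round(1),s[i],(l==i)) for i in range(1,n) if s[i][4]>=amin]
E
python3 - <<'E'
from h import *
for n in('top','scene'):
    d=pickle.load(open(n+'0.pkl','rb'))
    for name,lo,hi in(('red',(0,150,80),(6,255,255)),('red2',(174,150,80),(180,255,255)),('yel',(20,150,100),(30,255,255)),('orange',(7,170,120),(16,255,255)),('blue',(105,120,50),(125,255,255)),('black',(0,0,0),(180,255,35))):
        for c,s,m in blobs(d,lo,hi,25):
            r=cv2.minAreaRect(np.argwhere(m)[:,::-1].astype(np.float32))
            print(n,name,c,s[:5],np.round(r[0],1),np.round(r[1],1),round(r[2]))
d=pickle.load(open('top0.pkl','rb'));f=d['frame'][175:285,255:395,::-1]
cv2.imwrite('pics/c1.png',cv2.resize(f,None,fx=5.6,fy=5.4,interpolation=cv2.INTER_CUBIC))
E
```

```text
top red [130.6  67.5] [124  63  14  12  46] [131.6  68.1] [13.9  8.5] 18
top red [332.  218.9] [326 188  14  65 386] [331.6 219.9] [ 7.2 64.8] 8
top red [295.9 207.8] [290 202  12  13  88] [296. 208.] [10.7 11.6] 27
top red [410.  343.6] [405 334  11  20 118] [410.1 343.8] [19.7  6.7] 75
top red [299.1 407.3] [276 396  45  24 375] [298.4 407. ] [48.8 15.5] 20
top yel [317.4 215.8] [313 197  10  38 208] [317.3 215.6] [ 5.9 37. ] 8
top yel [528.3 223.5] [523 219  11  10  33] [528.3 223.8] [8.9 8. ] 56
top orange [300.8 153.2] [294 146  15  16 189] [301.  153.5] [15. 14.] 90
top blue [217.7 212.8] [ 192  185   51   55 1276] [217.  212.4] [52.8 49. ] 87
top blue [355.8 220.7] [335 199  41  43 610] [354.4 220.2] [38.4 36.3] 11
top blue [145.1 254. ] [127 236  37  37 359] [145. 254.] [36. 36.] 90
top black [113.9  87.1] [  73   54   81   66 1876] [113.2  86.2] [90.4 33.5] 32
top black [496.5 117.7] [ 421   75  139   95 5274] [489.9 124.1] [ 77.7 149.4] 80
top black [24.6 87.6] [  0  84  51   9 402] [25. 88.] [ 8. 50.] 90
top black [220.5 123.9] [201 105  40  39 961] [220.5 124. ] [38. 39.]
[... 3612 characters left out ...]
3.8 270.3] [41.2 45.8] 2
scene black [127.5 265.7] [124 261   9   9  30] [128. 265.] [8. 8.] 0
scene black [545.  269.5] [539 266  12  10  44] [543.9 269.4] [10.5  9.2] 13
scene black [130.5 288.4] [124 271  12  38 219] [130.5 289.4] [37.1 10.7] 84
scene black [523.6 308.8] [501 296  47  27 170] [523.8 308.9] [52.3  5.4] 27
scene black [553.3 322.9] [549 318  11   9  26] [553.3 322.7] [12.2  3.8] 30
scene black [ 76.  354.1] [ 72 350   9   8  35] [ 76.3 355. ] [6.1 8. ] 34
scene black [540.8 404.1] [510 380  50  40 828] [534.5 399.5] [39. 49.] 90
scene black [510.2 408. ] [507 405   7   7  26] [510. 408.] [6. 6.] 90
scene black [503.5 415.7] [496 412  15   8  32] [503.3 415. ] [15.6  3.4] 32
```

View pics/c1.png

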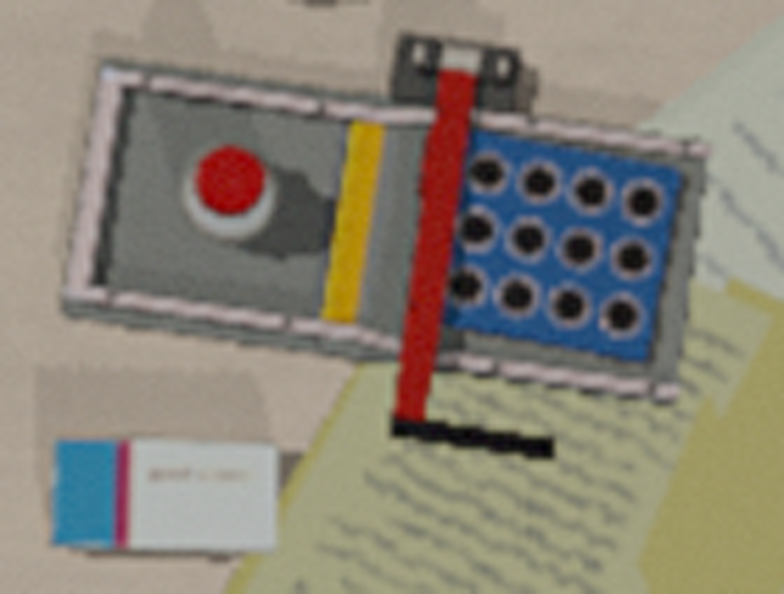

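The crop shows rail-top outer corners at about (106,68), (66,305), (705,148), (680,397), the bar over the plate's front edge, the bottle cap at (230,181), and the handle from (392,428) to (552,447).

```bash
python3 - <<'E'
from h import *
T=pickle.load(open('top0.pkl','rb'));S=pickle.load(open('scene0.pkl','rb'))
cr=lambda x,y:((x+.5)/5.6+255-.5,(y+.5)/5.4+175-.5)
C=[onz(T,cr(*p),.024)[:2] for p in((106,68),(66,305),(705,148),(680,397))]
print('corners',np.round(C,4)); 
for i,j in((0,1),(2,3),(0,2),(1,3)): print(i,j,np.linalg.norm(C[i]-C[j]).round(4))
for nm,a,b in(('cap',(296,208),(283.6,205.9)),('ocap',(301,153.3),(317.4,182)),('lip',(317.3,215.7),(294.9,233.1)),('baltblue',(217.2,212.6),(235.8,189)),('bar',(331.8,219.5),(301.2,236.6)),('mat',(145.3,254.2),(172.5,179))):
    P,e=two(T,a,S,b); print(nm,P.round(4),round(e,4))
# dock frame fit
L=np.array([[63,121],[-63,121],[63,-158],[-63,-158]])/1000.
C=np.array(C); c=C.mean(0)
d=((C[0]-C[2])+(C[1]-C[3])); yaw=np.arctan2(d[1],d[0])-np.pi/2
e=((C[0]-C[1])+(C[2]-C[3])); yaw2=np.arctan2(e[1],e[0])
R=np.array([[np.cos(yaw),-np.sin(yaw)],[np.sin(yaw),np.cos(yaw)]])
o=c-R@L.mean(0); print('yaw',yaw,yaw2,'o',o); pickle.dump((R,o,yaw),open('dock.pkl','wb'))
D=lambda w:(R.T@(np.asarray(w)[:2]-o)*1000).round(1)
for nm,p,z in(('lip',(317.3,215.7),.020),('cap',(296,208),.08),('mat',(145.3,254.2),.004)):
    w=onz(T,p,z); print(nm,w.round(4),D(w))
for z in(.034,.04,.05,.06):
    print('handle',z,D(onz(T,cr(392,428),z)),D(onz(T,cr(552,447),z)))
for nm,p in(('pl rt',(690,170)),('pl rb',(650,362)),('pl tl',(472,130)),):
    w=onz(T,cr(*p),.028); print(nm,D(w))
for nm,p,z in(('lip',(317.3,215.7),.020),): 
    w=np.r_[o+R@[0,.003],.02]; print(proj(T,w),proj(S,w))
print('carton',[onz(T,cr(*p),.035)[:2].round(3) for p in((55,440),(275,548))])
E
```

```text
corners [[ 0.6214  0.037 ]
 [ 0.5095  0.053 ]
 [ 0.5873 -0.2335]
 [ 0.471  -0.2218]]
0 1 0.1131
2 3 0.1169
0 2 0.2727
1 3 0.2775
cap [ 0.5617 -0.0195  0.0799] 0.002
ocap [ 0.6936 -0.0299  0.0918] 0.0015
lip [ 0.5513 -0.0753  0.0162] 0.0006
baltblue [0.556  0.1808 0.0092] 0.0003
bar [ 0.5393 -0.1095  0.0405] 0.0008
mat [0.4469 0.3637 0.0008] 0.0005
yaw -0.1325824505230293 -0.12063872893299432 o [ 0.5497454  -0.07296912]
lip [ 0.5507 -0.0749  0.02  ] [ 1.1 -1.8]
cap [ 0.5624 -0.0202  0.08  ] [ 5.6 54. ]
mat [0.4471 0.3626 0.004 ] [-159.3  418.2]
handle 0.034 [-91.8 -32.4] [ -90.  -103.5]
handle 0.04 [-92. -32.] [ -90.2 -102.7]
handle 0.05 [-92.4 -31.4] [ -90.6 -101.5]
handle 0.06 [-92.7 -30.7] [ -90.9 -100.2]
pl rt [  46.6 -148.2]
pl rb [ -44.6 -142. ]
pl tl [ 50.9 -49.1]
[315.37387958 215.87353875] [293.22642016 231.45479438]
carton [array([0.447, 0.056]), array([ 0.399, -0.042])]
```

```bash
cat >> h.py <<'E'
from scipy.spatial.transform import Rotation as Ro
def dock(p):  # dock mm -> world m
    R,o,_=pickle.load(open('dock.pkl','rb')); return np.r_[o+R@np.array(p[:2])/1000.,p[2]/1000.]
def go(P,tip=0,yaw=None,o=None):
    """slide+spin from measured pose so that point `tip` m ahead of TCP comes to world P; yaw = direction of tool y"""
    o=o or status.get_obs(); R=Ro.from_rotvec(o['tool_rot']).as_matrix()
    y=np.arctan2(R[1,1],R[0,1]); s=0 if yaw is None else -np.degrees((yaw-y+np.pi/2)%np.pi-np.pi/2)
    d=R.T@(np.asarray(P)+[0,0,tip]-o['tool_pos'])
    print('slide',d.round(4),'spin',round(s,1),'pos',o['tool_pos'].round(4),'F',o['contact_force'].round(1),'open',round(o['opening'],4),'t',round(o['t'],2),'q6',o['q'][5].round(2))
E
python3 - <<'E'
from h import *
T=pickle.load(open('top0.pkl','rb'));yaw=pickle.load(open('dock.pkl','rb'))[2]
b=onz(T,(295.9,207.8),.087);print(b)
go([b[0],b[1],.30],0,yaw)
E
```

```text
[ 0.56209759 -0.0198735   0.087     ]
slide [-0.5137 -0.3955  0.0034] spin 71.5 pos [0.2743 0.5611 0.3028] F [-0.3 -0.1 -0.9] open 0.085 t 0.1 q6 -0.12
```

>>> arm_command(
  increments=[
    {"slide":[-0.514,-0.395,0.003],"spin":71.5,"gripper":1},
    {"slide":[-0.514,-0.395,0.003],"spin":71.5,"gripper":1},
    {"slide":[-0.514,-0.395,0.003],"spin":71.5,"gripper":1},
    {"slide":[-0.514,-0.395,0.003],"spin":71.5,"gripper":1},
    {"slide":[-0.514,-0.395,0.003],"spin":71.5,"gripper":1},
    {"slide":[-0.514,-0.395,0.003],"spin":71.5,"gripper":1},
    {"slide":[-0.514,-0.395,0.003],"spin":71.5,"gripper":1},
    {"slide":[-0.514,-0.395,0.003],"spin":71.5,"gripper":1},
  ],
  newtons=30,
)

```text
t: 0.77
tool_pos: [0.4229, 0.261, 0.3019]
tool_rot: [-2.096, -2.34, 0.0]
contact_force: [-0.1, 0.9, -0.2]
opening: 0.0853
grip_force: 0.0
```

```bash
python3 -c "
from h import *
go([.562,-.020,.25],0,-.1326)"
```

```text
slide [-0.2945  0.1074  0.0519] spin 13.9 pos [0.4229 0.261  0.3019] F [-0.1  0.9 -0.2] open 0.0853 t 0.77 q6 0.29
```

>>> arm_command(
  increments=[
    {"slide":[-0.2945,0.107,0.05],"spin":14},
    {"slide":[-0.2945,0.107,0.05],"spin":14},
    {"slide":[-0.2945,0.107,0.05],"spin":14},
    {"slide":[-0.2945,0.107,0.05],"spin":14},
    {"slide":[-0.2945,0.107,0.05],"spin":14},
    {"slide":[-0.2945,0.107,0.05],"spin":14},
    {"slide":[-0.2945,0.107,0.05],"spin":14},
    {"slide":[-0.2945,0.107,0.05],"spin":14},
  ],
)

```text
validation failed for argument at $.in...
```

```bash
python3 -c "
from h import *
S=grab('scene');cv2.imwrite('pics/s1.png',cv2.resize(S['frame'][130:310,200:400,::-1],(660,594),interpolation=cv2.INTER_CUBIC))
go([.562,-.020,.10],0,-.1326)"
```

```text
slide [-0.2865  0.1078  0.2037] spin 13.3 pos [0.426  0.2555 0.3019] F [ 3.5 -2.6 -0. ] open 0.0855 t 0.82 q6 0.29
```

View pics/s1.png

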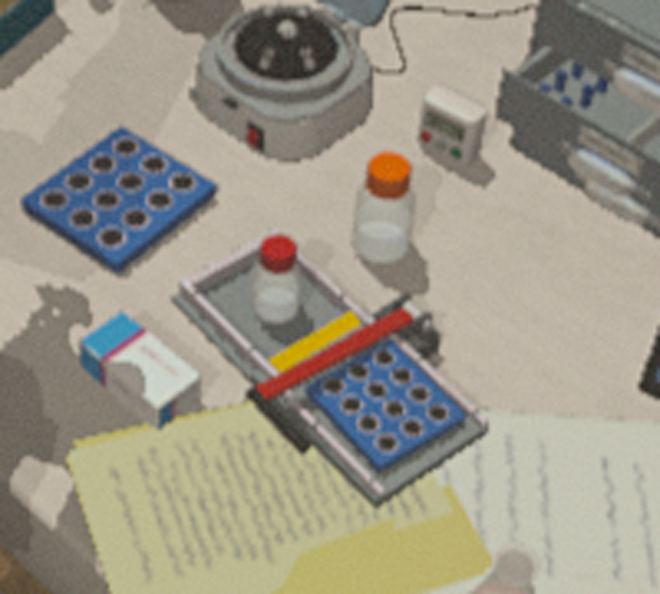

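Gripper value is required in each row. The crop shows the bottle standing in the pocket, cap at (277,252); the bar is nearly level and the arm isn't yet in frame.

>>> arm_command(
  increments=[
    {"slide":[-0.2865,0.108,0.05],"spin":13.3,"gripper":1},
    {"slide":[-0.2865,0.108,0.05],"spin":13.3,"gripper":1},
    {"slide":[-0.2865,0.108,0.05],"spin":13.3,"gripper":1},
    {"slide":[-0.2865,0.108,0.05],"spin":13.3,"gripper":1},
    {"slide":[-0.2865,0.108,0.05],"spin":13.3,"gripper":1},
    {"slide":[-0.2865,0.108,0.05],"spin":13.3,"gripper":1},
    {"slide":[-0.2865,0.108,0.05],"spin":13.3,"gripper":1},
    {"slide":[-0.2865,0.108,0.05],"spin":13.3,"gripper":1},
  ],
)

```text
t: 1.48
tool_pos: [0.564, -0.0129, 0.2509]
tool_rot: [-2.349, -2.085, 0.003]
contact_force: [0.7, 0.4, 0.0]
opening: 0.0854
grip_force: 0.0
```

```bash
python3 -c "
from h import *
go([.562,-.020,.10],0,-.1326)"
```

```text
slide [-0.0071 -0.001   0.1509] spin 0.8 pos [ 0.564  -0.0129  0.2509] F [0.7 0.4 0. ] open 0.0854 t 1.48 q6 -0.04
```

>>> arm_command(
  increments=[
    {"slide":[-0.006,-0.001,0.02],"spin":0.8,"gripper":1},
    {"slide":[-0.006,-0.001,0.05],"spin":0.8,"gripper":1},
    {"slide":[-0.006,-0.001,0.08],"spin":0.8,"gripper":1},
    {"slide":[-0.006,-0.001,0.11],"spin":0.8,"gripper":1},
    {"slide":[-0.006,-0.001,0.135],"spin":0.8,"gripper":1},
    {"slide":[-0.006,-0.001,0.15],"spin":0.8,"gripper":1},
    {"slide":[-0.006,-0.001,0.15],"spin":0.8,"gripper":1},
    {"slide":[-0.006,-0.001,0.15],"spin":0.8,"gripper":0.2},
  ],
)

```text
t: 2.15
tool_pos: [0.5607, -0.0147, 0.1012]
tool_rot: [-2.359, -2.071, 0.003]
contact_force: [1.0, -0.2, 0.5]
opening: 0.075
grip_force: 0.0
```

```bash
python3 -c "
from h import *
go([.562,-.020,.10],0,-.1326)"
```

```text
slide [-0.0051  0.002   0.0012] spin 0.2 pos [ 0.5607 -0.0147  0.1012] F [ 1.  -0.2  0.5] open 0.075 t 2.15 q6 -0.03
```

>>> arm_command(
  increments=[
    {"slide":[-0.005,0.002,0.001],"spin":0,"gripper":0.2},
    {"slide":[-0.005,0.002,0.001],"spin":0,"gripper":0.2},
    {"slide":[-0.005,0.002,0.001],"spin":0,"gripper":-0.3},
    {"slide":[-0.005,0.002,0.001],"spin":0,"gripper":-0.3},
    {"slide":[-0.005,0.002,0.001],"spin":0,"gripper":-0.3},
    {"slide":[-0.005,0.002,0.001],"spin":0,"gripper":-0.3},
    {"slide":[-0.005,0.002,0.001],"spin":0,"gripper":-0.3},
    {"slide":[-0.005,0.002,0.001],"spin":0,"gripper":-0.3},
  ],
)

```text
t: 2.82
tool_pos: [0.5642, -0.0207, 0.1035]
tool_rot: [2.359, 2.07, 0.003]
contact_force: [-0.1, -0.8, 5.9]
opening: 0.0419
grip_force: 31.2
```

```bash
python3 -c "
from h import *
go([.562,-.020,.10],0,-.1326); print(status.get_obs()['grip_force'])"
```

```text
slide [ 0.0004 -0.0023  0.0035] spin 0.1 pos [ 0.5642 -0.0207  0.1035] F [-0.1 -0.8  5.9] open 0.0419 t 2.82 q6 -0.04
31.247812251385767
```

>>> arm_command(
  increments=[
    {"slide":[0,0,-0.015],"spin":0,"gripper":-0.3},
    {"slide":[0,0,-0.04],"spin":0,"gripper":-0.3},
    {"slide":[0,0,-0.07],"spin":0,"gripper":-0.3},
    {"slide":[0,0,-0.09],"spin":0,"gripper":-0.3},
    {"slide":[0,0,-0.1],"spin":0,"gripper":-0.3},
  ],
)

```text
t: 3.23
tool_pos: [0.5641, -0.0203, 0.2049]
tool_rot: [2.358, 2.07, 0.005]
contact_force: [0.3, 0.3, -2.0]
opening: 0.0424
grip_force: 31.0
```

```bash
python3 -c "
from h import *
go([.447,.3632,.20],0); print(status.get_obs()['grip_force'])"
```

```text
slide [ 0.3651 -0.1658  0.004 ] spin 0 pos [ 0.5641 -0.0203  0.2049] F [ 0.3  0.3 -2. ] open 0.0424 t 3.23 q6 -0.04
31.006167179730255
```

>>> arm_command(
  increments=[
    {"slide":[0.01,-0.005,0],"spin":0,"gripper":-0.3},
    {"slide":[0.032,-0.015,0],"spin":0,"gripper":-0.3},
    {"slide":[0.06,-0.027,0],"spin":0,"gripper":-0.3},
    {"slide":[0.088,-0.04,0],"spin":0,"gripper":-0.3},
    {"slide":[0.116,-0.053,0],"spin":0,"gripper":-0.3},
    {"slide":[0.144,-0.065,0],"spin":0,"gripper":-0.3},
    {"slide":[0.172,-0.078,0],"spin":0,"gripper":-0.3},
    {"slide":[0.2,-0.091,0],"spin":0,"gripper":-0.3},
  ],
)

```text
t: 3.9
tool_pos: [0.4962, 0.1915, 0.1988]
tool_rot: [-2.359, -2.071, 0.005]
contact_force: [1.2, 0.4, -0.4]
opening: 0.0422
grip_force: 31.0
```

>>> arm_command(
  increments=[
    {"slide":[0.028,-0.013,0],"spin":0,"gripper":-0.3},
    {"slide":[0.056,-0.025,0],"spin":0,"gripper":-0.3},
    {"slide":[0.084,-0.038,0],"spin":0,"gripper":-0.3},
    {"slide":[0.112,-0.051,0],"spin":0,"gripper":-0.3},
    {"slide":[0.135,-0.061,0],"spin":0,"gripper":-0.3},
    {"slide":[0.153,-0.07,0],"spin":0,"gripper":-0.3},
    {"slide":[0.165,-0.075,0],"spin":0,"gripper":-0.3},
    {"slide":[0.165,-0.075,0],"spin":0,"gripper":-0.3},
  ],
)

```text
t: 4.57
tool_pos: [0.4435, 0.3649, 0.1993]
tool_rot: [-2.357, -2.075, 0.005]
contact_force: [-0.5, -0.4, -1.7]
opening: 0.042
grip_force: 31.0
```

```bash
python3 -c "
from h import *
go([.447,.3632,.1],0)
T=grab('top');S=grab('scene')
for r in(T,S):
  for c,s,m in blobs(r,(0,150,80),(6,255,255),20): print(c,s)
cv2.imwrite('pics/s2.png',np.hstack([cv2.resize(T['frame'][180:310,80:230,::-1],(400,347)),cv2.resize(S['frame'][80:230,100:250,::-1],(347,347))]))"
```

```text
slide [-0.0011  0.0039  0.0993] spin 0 pos [0.4435 0.3649 0.1993] F [-0.5 -0.4 -1.7] open 0.042 t 4.57 q6 0.69
[131.   67.5] [124  63  14  12  45]
[331.9 219.2] [325 188  15  65 387]
[ 70.9 247.2] [  41  216   59   59 1125]
[ 39.6 266.3] [ 31 246  21  46 201]
[107.1 271.1] [102 265  10  12  29]
[ 88.4 306.6] [ 65 283  47  45 573]
[122.1 302.1] [112 294  20  16 116]
[ 49.8 299.6] [ 47 297   8   7  20]
[105.3 370.2] [  59  311   86  109 3781]
[410.1 343.8] [405 334  11  20 124]
[263.7 402.4] [256 399  16   9  20]
[273.5 411.3] [260 405  27  15  82]
[72.2 58.6] [ 29  41 103  32 874]
[148.8  56.8] [136  49  33  18 158]
[131.3  60.6] [128  56   7  11  36]
[11.1 66.8] [  0  62  24  14 141]
[28.5 69.8] [24 66 11  8 28]
[140.6  71.6] [138  68   7   9  28]
[ 79.9 118.5] [ 70 111  20  15 189]
[163.4 136.2] [160 131   8  11  60]
[301.3 236.7] [278 224  47  27 230]
[ 15.1 246.3] [ 11 243  13  10  38]
[ 30.1 276.5] [ 10 251  42  56 748]
[ 12.5 293.2] [  9 291  10   7  21]
[ 87.7 312.7] [ 84 309   9   7  27]
[138.9 312.9] [134 308  13  11  33]
[276.  364.3] [269 354  15  21 144]
[ 92.5 372.1] [ 85 367  17   9  44]
```

View pics/s2.png

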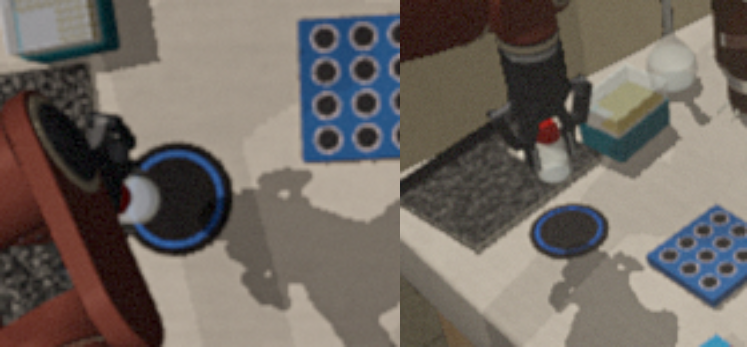

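The bottle hangs upright in the gripper over the mat; lower it.

>>> arm_command(
  increments=[
    {"slide":[-0.001,0.004,0.015],"spin":0,"gripper":-0.3},
    {"slide":[-0.001,0.004,0.035],"spin":0,"gripper":-0.3},
    {"slide":[-0.001,0.004,0.055],"spin":0,"gripper":-0.3},
    {"slide":[-0.001,0.004,0.073],"spin":0,"gripper":-0.3},
    {"slide":[-0.001,0.004,0.087],"spin":0,"gripper":-0.3},
    {"slide":[-0.001,0.004,0.094],"spin":0,"gripper":-0.3},
    {"slide":[-0.001,0.004,0.098],"spin":0,"gripper":-0.3},
    {"slide":[-0.001,0.004,0.098],"spin":0,"gripper":-0.3},
  ],
)

```text
t: 5.33
tool_pos: [0.4494, 0.3611, 0.1027]
tool_rot: [-2.362, -2.071, 0.002]
contact_force: [0.7, -0.9, -0.4]
opening: 0.0422
grip_force: 31.0
```

```bash
python3 -c "
from h import *
go([.447,.3632,.1],0)"
```

```text
slide [ 0.0017 -0.0026  0.0027] spin 0 pos [0.4494 0.3611 0.1027] F [ 0.7 -0.9 -0.4] open 0.0422 t 5.33 q6 0.68
```

>>> arm_command(
  increments=[
    {"slide":[0.001,-0.002,0.001],"spin":0,"gripper":-0.3},
    {"slide":[0.001,-0.002,0.002],"spin":0,"gripper":-0.3},
    {"slide":[0.001,-0.002,0.003],"spin":0,"gripper":-0.3},
    {"slide":[0.001,-0.002,0.003],"spin":0,"gripper":-0.3},
  ],
)

```text
t: 5.67
tool_pos: [0.4478, 0.3632, 0.101]
tool_rot: [2.361, 2.072, 0.002]
contact_force: [-0.3, -0.3, -0.8]
opening: 0.0423
grip_force: 31.0
```

```bash
python3 -c "
from h import *
go([.447,.3632,.1],0)"
```

```text
slide [-0.0001 -0.0008  0.001 ] spin 0 pos [0.4478 0.3632 0.101 ] F [-0.3 -0.3 -0.8] open 0.0423 t 5.67 q6 0.68
```

>>> arm_command(
  increments=[
    {"slide":[0,0,0.001],"spin":0,"gripper":-0.3},
    {"slide":[0,0,0.002],"spin":0,"gripper":-0.3},
    {"slide":[0,0,0.003],"spin":0,"gripper":-0.3},
    {"slide":[0,0,0.003],"spin":0,"gripper":-0.3},
  ],
)

```text
t: 6.0
tool_pos: [0.448, 0.3633, 0.0995]
tool_rot: [-2.361, -2.073, 0.0]
contact_force: [-4.4, -3.6, 9.9]
opening: 0.0429
grip_force: 32.0
```

```bash
python3 -c "
from h import *
go([.447,.3632,.1],0)"
```

```text
slide [-0.0003 -0.0009 -0.0005] spin 0 pos [0.448  0.3633 0.0995] F [-4.4 -3.6  9.9] open 0.0429 t 6.0 q6 0.68
```

Contact; release and go up.

>>> arm_command(
  increments=[
    {"slide":[0,0,0],"spin":0,"gripper":0.2},
    {"slide":[0,0,0],"spin":0,"gripper":0.4},
    {"slide":[0,0,0],"spin":0,"gripper":0.6},
    {"slide":[0,0,0],"spin":0,"gripper":0.8},
    {"slide":[0,0,0],"spin":0,"gripper":0.8},
    {"slide":[0,0,0],"spin":0,"gripper":0.8},
    {"slide":[0,0,-0.02],"spin":0,"gripper":0.8},
    {"slide":[0,0,-0.05],"spin":0,"gripper":0.8},
  ],
)

```text
t: 6.67
tool_pos: [0.4453, 0.3615, 0.1438]
tool_rot: [-2.36, -2.071, 0.013]
contact_force: [0.0, 0.1, -0.1]
opening: 0.0769
grip_force: 0.0
```

```bash
python3 -c "
from h import *
p=dock((-93,-73,0));print(p); go([p[0],p[1],.25],0,-.1326)"
```

```text
[ 0.4479114  -0.13303438  0.        ]
slide [-0.4906  0.0661 -0.104 ] spin 0.1 pos [0.4453 0.3615 0.1438] F [ 0.   0.1 -0.1] open 0.0769 t 6.67 q6 0.68
```

>>> arm_command(
  increments=[
    {"slide":[0,0,-0.035],"spin":0,"gripper":0.8},
    {"slide":[0,0,-0.07],"spin":0,"gripper":0.5},
    {"slide":[0,0,-0.1],"spin":0,"gripper":0},
    {"slide":[-0.04,0.005,-0.104],"spin":0,"gripper":-0.4},
    {"slide":[-0.08,0.011,-0.104],"spin":0,"gripper":-0.4},
    {"slide":[-0.12,0.016,-0.104],"spin":0,"gripper":-0.4},
    {"slide":[-0.16,0.022,-0.104],"spin":0,"gripper":-0.4},
    {"slide":[-0.2,0.027,-0.104],"spin":0,"gripper":-0.4},
  ],
)

```text
t: 7.33
tool_pos: [0.448, 0.1596, 0.2514]
tool_rot: [2.36, 2.073, 0.001]
contact_force: [0.7, -0.4, 0.0]
opening: 0.0255
grip_force: 0.0
```

```bash
python3 - <<'E'
from h import *
T=grab('top','top1.pkl');S=grab('scene','scene1.pkl')
go(dock((-93,-73,250)),0,-.1326)
for c,s,m in blobs(T,(0,150,80),(6,255,255),30,(120,200,420,300))+blobs(S,(0,150,80),(6,255,255),30,(130,100,400,300)): print(c,s)
f=lambda d,x0,y0,x1,y1,w,h:cv2.resize(d['frame'][y0:y1,x0:x1,::-1],(w,h),interpolation=cv2.INTER_CUBIC)
cv2.imwrite('pics/s3.png',np.vstack([np.hstack([f(T,310,180,390,270,270,300),f(T,110,220,190,290,343,300)]),np.hstack([f(S,270,210,350,280,343,300),f(S,140,140,220,230,270,300)])]))
E
```

```text
slide [-0.2873  0.0389  0.0017] spin -0.2 pos [0.4485 0.1569 0.2513] F [ 0.9 -0.1 -0.5] open 0.0257 t 7.43 q6 0.32
[331.  225.4] [326 200  12  53 309]
[210.8 230.2] [206 222  11  20 124]
[180.4 235.9] [157 225  49  26 546]
[149.6 239.9] [145 231  10  18 100]
[135.2 252.7] [130 247  12  12  93]
[184.7 260.4] [158 247  53  26 661]
[168.8 160.7] [164 157  10  10  67]
[301.2 236.7] [278 224  47  27 234]
```

View pics/s3.png

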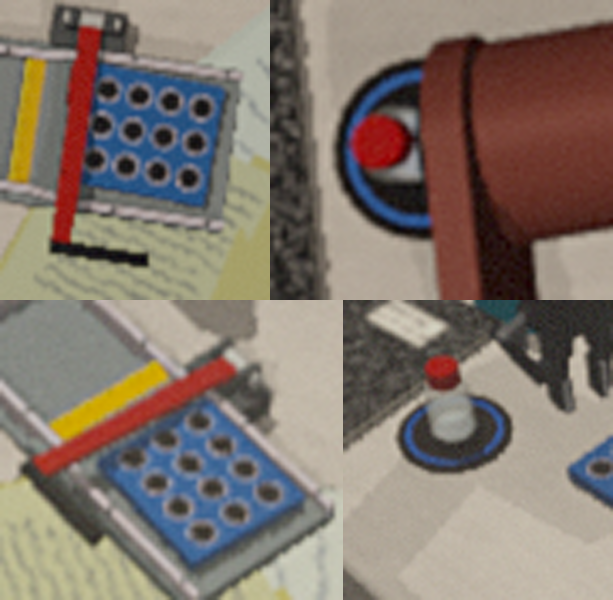

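Bottle stands on the mat, near its centre. Handle rod: top crop (50,247)–(147,261), scene crop (28,465)–(98,538). Triangulate it.

```bash
python3 - <<'E'
from h import *
T=pickle.load(open('top1.pkl','rb'));S=pickle.load(open('scene1.pkl','rb'))
R,o,_=pickle.load(open('dock.pkl','rb'))
D=lambda w:np.r_[R.T@(w[:2]-o),w[2]]*1000
t=lambda x,y:(310+x/3.375,180+y/3.333); s=lambda x,y:(270+x/4.29,210+(y-300)/4.286)
for a,b in(((147,261),(98,538)),((50,247),(30,468)),((63,243),(40,472))):
    P,e=two(T,t(*a),S,s(*b)); print(P.round(4),D(P).round(1),round(e,4))
# rod by mask in both: centroid
for d,roi in((T,(318,248,360,265)),(S,(272,240,300,270))):
    m=cv2.inRange(d['frame'],(0,0,0),(45,45,45));k=np.zeros_like(m);k[roi[1]:roi[3],roi[0]:roi[2]]=255
    p=np.argwhere(m&k)[:,::-1].astype(np.float32); print(len(p),p.mean(0),cv2.minAreaRect(p))
for th in(0,.05,.1,.15,.2):
    P=lambda y:dock((81-174*np.cos(th),y,34+174*np.sin(th)))
    print(th,[proj(d,P(y)).round(1) for d in(T,S) for y in(-104,-30)])
E
```

```text
[ 0.445  -0.1633  0.0492] [ -91.8 -103.4   49.2] 0.002
[ 0.4551 -0.0942  0.0457] [-91.  -33.5  45.7] 0.0043
[ 0.4572 -0.1026  0.0476] [-87.8 -41.6  47.6] 0.0018
83 [339.0723  255.66264] ((338.6445007324219, 255.56068420410156), (27.446325302124023, 3.1932010650634766), 8.746162414550781)
0 [nan nan] ((0.0, 0.0), (0.0, 0.0), 0.0)
0 [array([353.2, 258.6]), array([323.6, 254.2]), array([292. , 269.3]), array([274.7, 251.4])]
0.05 [array([353.7, 258.5]), array([323.8, 254. ]), array([292.2, 267.4]), array([274.8, 249.4])]
0.1 [array([354.2, 258.2]), array([324.1, 253.7]), array([292.6, 265.3]), array([275.1, 247.3])]
0.15 [array([354.7, 257.7]), array([324.4, 253.1]), array([293. , 263.1]), array([275.5, 245.1])]
0.2 [array([355.2, 257. ]), array([324.7, 252.4]), array([293.7, 260.8]), array([276. , 242.9])]<stdin>:11: RuntimeWarning: Mean of empty slice.
  ret = um.true_divide(
```

>>> arm_command(
  increments=[
    {"slide":[-0.04,0.005,0],"spin":0,"gripper":-0.35},
    {"slide":[-0.08,0.011,0],"spin":0,"gripper":-0.35},
    {"slide":[-0.12,0.016,0],"spin":0,"gripper":-0.35},
    {"slide":[-0.16,0.022,0],"spin":0,"gripper":-0.35},
    {"slide":[-0.2,0.027,0.02],"spin":0,"gripper":-0.35},
    {"slide":[-0.235,0.032,0.04],"spin":0,"gripper":-0.35},
    {"slide":[-0.265,0.036,0.055],"spin":0,"gripper":-0.35},
    {"slide":[-0.287,0.039,0.06],"spin":0,"gripper":-0.35},
  ],
)

```text
t: 8.1
tool_pos: [0.4484, -0.1301, 0.1885]
tool_rot: [-2.36, -2.068, 0.003]
contact_force: [-0.1, 0.7, -0.1]
opening: 0.0277
grip_force: 0.0
```

```bash
python3 - <<'E'
from h import *
go(dock((-92,-73,48)),.054,-.1326)
E
```

```text
slide [-0.003   0.0012  0.0865] spin 0.0 pos [ 0.4484 -0.1301  0.1885] F [-0.1  0.7 -0.1] open 0.0277 t 8.1 q6 -0.31
```

>>> arm_command(
  increments=[
    {"slide":[-0.001,0,0.015],"spin":0,"gripper":-0.35},
    {"slide":[-0.001,0,0.03],"spin":0,"gripper":-0.35},
    {"slide":[-0.001,0,0.04],"spin":0,"gripper":-0.35},
    {"slide":[-0.001,0,0.045],"spin":0,"gripper":-0.35},
    {"slide":[-0.001,0,0.045],"spin":0,"gripper":-0.35},
  ],
)

```text
t: 8.52
tool_pos: [0.4491, -0.1287, 0.1449]
tool_rot: [-2.358, -2.071, 0.002]
contact_force: [0.7, -0.2, 0.7]
opening: 0.0281
grip_force: 0.0
```

```bash
python3 - <<'E'
from h import *
go(dock((-92,-73,48)),.054,-.1326)
E
```

```text
slide [-0.0045  0.0005  0.0429] spin 0.2 pos [ 0.4491 -0.1287  0.1449] F [ 0.7 -0.2  0.7] open 0.0281 t 8.52 q6 -0.31
```

>>> arm_command(
  increments=[
    {"slide":[-0.003,0,0.01],"spin":0,"gripper":-0.35},
    {"slide":[-0.003,0,0.02],"spin":0,"gripper":-0.35},
    {"slide":[-0.003,0,0.03],"spin":0,"gripper":-0.35},
    {"slide":[-0.003,0,0.038],"spin":0,"gripper":-0.35},
    {"slide":[-0.003,0,0.042],"spin":0,"gripper":-0.35},
    {"slide":[-0.003,0,0.042],"spin":0,"gripper":-0.35},
  ],
)

```text
t: 9.02
tool_pos: [0.4485, -0.132, 0.1028]
tool_rot: [-2.359, -2.071, 0.002]
contact_force: [0.5, -0.7, 0.4]
opening: 0.0276
grip_force: 0.0
```

```bash
python3 - <<'E'
from h import *
go(dock((-92,-73,48)),.054,-.1326)
E
```

```text
slide [-0.0011  0.0006  0.0008] spin 0.1 pos [ 0.4485 -0.132   0.1028] F [ 0.5 -0.7  0.4] open 0.0276 t 9.02 q6 -0.32
```

>>> arm_command(
  increments=[
    {"slide":[0,0,0],"spin":0,"gripper":-0.6},
    {"slide":[0,0,0],"spin":0,"gripper":-0.8},
    {"slide":[0,0,0],"spin":0,"gripper":-0.9},
    {"slide":[0,0,0],"spin":0,"gripper":-0.9},
    {"slide":[0,0,0],"spin":0,"gripper":-0.9},
  ],
  newtons=25,
)

```text
t: 9.43
tool_pos: [0.4494, -0.1325, 0.1046]
tool_rot: [2.361, 2.072, 0.0]
contact_force: [-1.3, 0.4, -0.8]
opening: 0.0114
grip_force: 24.4
```

```bash
python3 - <<'E'
from h import *
o=status.get_obs(); R=Ro.from_rotvec(o['tool_rot']).as_matrix()
go(dock((-92,-73,48)),.054,-.1326); print(o['grip_force'])
R2,_,_=pickle.load(open('dock.pkl','rb'))
# arc offsets from th0 in tool axes
th0=.08
f=lambda t:np.r_[R2@[-.174*np.cos(t),0],.174*np.sin(t)]
for t in np.arange(th0,1.86,.1): print(round(t,2),(R.T@(f(t)-f(th0))).round(3))
E
```

```text
slide [-0.0007 -0.0004  0.0026] spin 0.1 pos [ 0.4494 -0.1325  0.1046] F [-1.3  0.4 -0.8] open 0.0114 t 9.43 q6 -0.32
24.39951092004776
0.08 [0. 0. 0.]
0.18 [-0.     0.002 -0.017]
0.28 [-0.     0.006 -0.034]
0.38 [-0.     0.012 -0.051]
0.48 [-0.     0.019 -0.066]
0.58 [-0.     0.028 -0.081]
0.68 [-0.     0.038 -0.095]
0.78 [-0.     0.05  -0.108]
0.88 [-0.     0.063 -0.12 ]
0.98 [-0.     0.077 -0.131]
1.08 [-0.     0.091 -0.14 ]
1.18 [-0.     0.107 -0.147]
1.28 [-0.     0.124 -0.153]
1.38 [-0.     0.14  -0.157]
1.48 [-0.     0.158 -0.159]
1.58 [-0.     0.175 -0.16 ]
1.68 [-0.     0.192 -0.159]
1.78 [-0.001  0.21  -0.156]
```

Rod gripped. Follow the arc.

>>> arm_command(
  increments=[
    {"slide":[0,0.001,-0.009],"spin":0,"gripper":-0.9},
    {"slide":[0,0.002,-0.017],"spin":0,"gripper":-0.9},
    {"slide":[0,0.006,-0.034],"spin":0,"gripper":-0.9},
    {"slide":[0,0.012,-0.051],"spin":0,"gripper":-0.9},
    {"slide":[0,0.019,-0.066],"spin":0,"gripper":-0.9},
    {"slide":[0,0.028,-0.081],"spin":0,"gripper":-0.9},
    {"slide":[0,0.028,-0.081],"spin":0,"gripper":-0.9},
  ],
)

```text
t: 10.02
tool_pos: [0.4782, -0.1364, 0.1897]
tool_rot: [2.36, 2.072, 0.0]
contact_force: [-7.3, 1.5, 4.9]
opening: 0.0107
grip_force: 25.1
```

```bash
python3 - <<'E'
from h import *
go(dock((81-174*np.cos(.58),-73,34+174*np.sin(.58))),.054,-.1326); print(status.get_obs()['grip_force'])
E
```

```text
slide [-0.0006 -0.002   0.0063] spin 0.2 pos [ 0.4782 -0.1364  0.1897] F [-7.3  1.5  4.9] open 0.0107 t 10.02 q6 -0.3
25.07911205291748
```

>>> arm_command(
  increments=[
    {"slide":[0,0.008,-0.015],"spin":0,"gripper":-0.9},
    {"slide":[0,0.02,-0.028],"spin":0,"gripper":-0.9},
    {"slide":[0,0.033,-0.041],"spin":0,"gripper":-0.9},
    {"slide":[0,0.047,-0.052],"spin":0,"gripper":-0.9},
    {"slide":[0,0.062,-0.061],"spin":0,"gripper":-0.9},
    {"slide":[0,0.078,-0.068],"spin":0,"gripper":-0.9},
    {"slide":[0,0.095,-0.074],"spin":0,"gripper":-0.9},
    {"slide":[0,0.095,-0.074],"spin":0,"gripper":-0.9},
  ],
)

```text
t: 10.68
tool_pos: [0.5735, -0.1492, 0.2622]
tool_rot: [2.358, 2.07, 0.003]
contact_force: [-1.0, -1.6, 5.9]
opening: 0.0107
grip_force: 26.6
```

```bash
python3 - <<'E'
from h import *
go(dock((81-174*np.cos(1.28),-73,34+174*np.sin(1.28))),.054,-.1326); print(status.get_obs()['grip_force'])
E
```

```text
slide [-0.0005 -0.0025  0.0075] spin 0.2 pos [ 0.5735 -0.1492  0.2622] F [-1.  -1.6  5.9] open 0.0107 t 10.68 q6 -0.25
26.643082201480865
```

>>> arm_command(
  increments=[
    {"slide":[0,0.016,-0.004],"spin":0,"gripper":-0.9},
    {"slide":[0,0.034,-0.006],"spin":0,"gripper":-0.9},
    {"slide":[0,0.051,-0.007],"spin":0,"gripper":-0.9},
    {"slide":[0,0.068,-0.006],"spin":0,"gripper":-0.9},
    {"slide":[0,0.082,-0.003],"spin":0,"gripper":-0.9},
    {"slide":[0,0.092,-0.001],"spin":0,"gripper":-0.9},
    {"slide":[0,0.092,-0.001],"spin":0,"gripper":-0.9},
  ],
)

```text
t: 11.27
tool_pos: [0.6634, -0.1614, 0.2609]
tool_rot: [2.359, 2.07, -0.0]
contact_force: [1.0, -5.0, 2.8]
opening: 0.0109
grip_force: 27.9
```

```bash
python3 - <<'E'
from h import *
go(dock((81-174*np.cos(1.81),-73,34+174*np.sin(1.81))),.054,-.1326); print(status.get_obs()['grip_force'])
E
```

```text
slide [-0.0004 -0.0021  0.0039] spin 0.1 pos [ 0.6634 -0.1614  0.2609] F [ 1.  -5.   2.8] open 0.0109 t 11.27 q6 -0.22
27.852669060230255
```

>>> arm_command(
  increments=[
    {"slide":[0,0,0],"spin":0,"gripper":-0.6},
    {"slide":[0,0,0],"spin":0,"gripper":-0.4},
    {"slide":[0,0,0],"spin":0,"gripper":-0.3},
    {"slide":[0,0,-0.02],"spin":0,"gripper":-0.3},
    {"slide":[0,0,-0.05],"spin":0,"gripper":-0.3},
    {"slide":[0,0,-0.07],"spin":0,"gripper":-0.2},
    {"slide":[0,0,-0.07],"spin":0,"gripper":-0.06},
  ],
)

```text
t: 11.85
tool_pos: [0.6636, -0.1603, 0.3369]
tool_rot: [2.355, 2.068, 0.008]
contact_force: [0.6, -0.1, 1.1]
opening: 0.0404
grip_force: 0.0
```

```bash
python3 - <<'E'
from h import *
go(dock((0,-182,280)),0,-.1326); print(status.get_obs()['grip_force'],dock((0,-182,0)))
T=pickle.load(open('top0.pkl','rb'))
for p,z in(((431,257),.03),((448,264),.1)): print(onz(T,p,z))
T=grab('top','top2.pkl');S=grab('scene','scene2.pkl')
f=lambda d,x0,y0,x1,y1,w,h:cv2.resize(d['frame'][y0:y1,x0:x1,::-1],(w,h),interpolation=cv2.INTER_CUBIC)
cv2.imwrite('pics/s4.png',np.hstack([f(T,270,160,470,290,461,300),f(S,240,150,370,270,325,300)]))
E
```

```text
slide [-0.11   -0.1253  0.0559] spin 0.2 pos [ 0.6636 -0.1603  0.3369] F [ 0.6 -0.1  1.1] open 0.0404 t 11.85 q6 -0.22
0.0 [ 0.52568602 -0.25337185  0.        ]
[ 0.45088757 -0.35635023  0.03      ]
[ 0.43377573 -0.37552619  0.1       ]
```

View pics/s4.png

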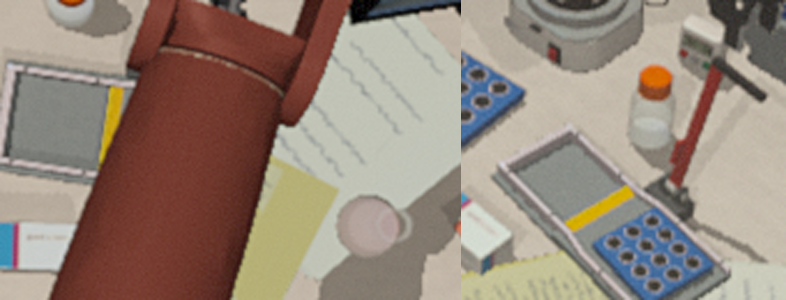

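The bar leans back past upright; the plate lies free on the deck with its front near the lip side. Move behind the dock.

>>> arm_command(
  increments=[
    {"slide":[-0.02,-0.025,0],"spin":0,"gripper":-0.06},
    {"slide":[-0.045,-0.052,0],"spin":0,"gripper":-0.06},
    {"slide":[-0.07,-0.08,0],"spin":0,"gripper":-0.06},
    {"slide":[-0.092,-0.106,0.02],"spin":0,"gripper":-0.06},
    {"slide":[-0.108,-0.122,0.055],"spin":0,"gripper":-0.06},
    {"slide":[-0.11,-0.125,0.095],"spin":0,"gripper":-0.06},
    {"slide":[-0.11,-0.125,0.135],"spin":0,"gripper":-0.06},
    {"slide":[-0.11,-0.125,0.15],"spin":0,"gripper":-0.06},
  ],
)

```text
t: 12.62
tool_pos: [0.5195, -0.2509, 0.1713]
tool_rot: [-2.353, -2.062, 0.005]
contact_force: [-1.2, 0.6, -1.0]
opening: 0.0401
grip_force: 0.0
```

```bash
python3 - <<'E'
from h import *
go(dock((0,-182,90)),0,-.1326)
E
```

```text
slide [-0.0022  0.0075  0.0812] spin 0.1 pos [ 0.5195 -0.2509  0.1713] F [-1.2  0.6 -1. ] open 0.0401 t 12.62 q6 -0.45
```

>>> arm_command(
  increments=[
    {"slide":[-0.003,0.004,0.025],"spin":0,"gripper":-0.06},
    {"slide":[-0.003,0.006,0.05],"spin":0,"gripper":-0.06},
    {"slide":[-0.003,0.006,0.075],"spin":0,"gripper":-0.06},
    {"slide":[-0.003,0.006,0.09],"spin":0,"gripper":-0.06},
    {"slide":[-0.003,0.006,0.095],"spin":0,"gripper":-0.06},
    {"slide":[-0.003,0.006,0.098],"spin":0,"gripper":-0.06},
    {"slide":[-0.003,0.006,0.1],"spin":0,"gripper":-0.06},
    {"slide":[-0.003,0.006,0.1],"spin":0,"gripper":-0.06},
  ],
)

```text
t: 13.28
tool_pos: [0.5301, -0.257, 0.0808]
tool_rot: [2.361, 2.072, 0.0]
contact_force: [0.6, 0.1, -0.1]
opening: 0.0399
grip_force: 0.0
```

>>> arm_command(
  increments=[
    {"slide":[0,0,0.001],"spin":0,"gripper":-0.06},
    {"slide":[0,0,0.002],"spin":0,"gripper":-0.06},
    {"slide":[0,0,0.003],"spin":0,"gripper":-0.06},
    {"slide":[0,0,0.003],"spin":0,"gripper":-0.06},
  ],
)

```text
t: 13.62
tool_pos: [0.53, -0.2571, 0.0778]
tool_rot: [2.361, 2.072, 0.0]
contact_force: [-0.8, 0.1, 0.7]
opening: 0.0405
grip_force: 0.0
```

```bash
python3 - <<'E'
from h import *
go(dock((0,-182,90)),0,-.1326)
E
```

```text
slide [ 0.0031 -0.0048 -0.0122] spin 0.1 pos [ 0.53   -0.2571  0.0778] F [-0.8  0.1  0.7] open 0.0405 t 13.62 q6 -0.45
```

>>> arm_command(
  increments=[
    {"slide":[0,-0.004,0.003],"spin":0,"gripper":-0.06},
    {"slide":[0,-0.004,0.005],"spin":0,"gripper":-0.06},
    {"slide":[0,-0.004,0.006],"spin":0,"gripper":-0.06},
    {"slide":[0,-0.004,0.007],"spin":0,"gripper":-0.06},
    {"slide":[0,-0.004,0.007],"spin":0,"gripper":-0.06},
  ],
)

```text
t: 14.03
tool_pos: [0.5256, -0.2564, 0.0711]
tool_rot: [-2.36, -2.072, 0.001]
contact_force: [-3.9, 2.3, 8.8]
opening: 0.0402
grip_force: 4.0
```

>>> arm_command(
  increments=[
    {"slide":[0,0,0.001],"spin":0,"gripper":-0.06},
    {"slide":[0,0,0.002],"spin":0,"gripper":-0.06},
    {"slide":[0,0,0.002],"spin":0,"gripper":-0.06},
  ],
)

```text
t: 14.28
tool_pos: [0.5258, -0.2565, 0.071]
tool_rot: [-2.359, -2.071, 0.002]
contact_force: [-9.6, 5.9, 19.6]
opening: 0.0402
grip_force: 9.6
```

>>> arm_command(
  increments=[
    {"slide":[0,0,0.001],"spin":0,"gripper":-0.06},
    {"slide":[0,0,0.002],"spin":0,"gripper":-0.06},
    {"slide":[0,0,0.002],"spin":0,"gripper":-0.06},
  ],
)

```text
t: 14.53
tool_pos: [0.526, -0.2566, 0.071]
tool_rot: [-2.358, -2.071, 0.002]
contact_force: [-15.6, 7.8, 30.8]
opening: 0.0401
grip_force: 15.5
```

>>> arm_command(
  increments=[
    {"slide":[0,0,-0.015],"spin":0,"gripper":-0.06},
    {"slide":[0,0,-0.027],"spin":0,"gripper":-0.06},
    {"slide":[0,0,-0.027],"spin":0,"gripper":-0.06},
    {"slide":[0,0,-0.027],"spin":0,"gripper":-0.06},
  ],
)

```text
t: 14.87
tool_pos: [0.5264, -0.2568, 0.0942]
tool_rot: [2.36, 2.071, 0.001]
contact_force: [-0.5, 0.6, -0.1]
opening: 0.0401
grip_force: 0.0
```

```bash
python3 - <<'E'
from h import *
go(dock((0,-3.5,92.5)),0,-.1326)
E
```

```text
slide [ 0.1818 -0.0008  0.0015] spin 0.1 pos [ 0.5264 -0.2568  0.0942] F [-0.5  0.6 -0.1] open 0.0401 t 14.87 q6 -0.45
```

>>> arm_command(
  increments=[
    {"slide":[0.008,0,0.001],"spin":0,"gripper":-0.06},
    {"slide":[0.016,0,0.001],"spin":0,"gripper":-0.06},
    {"slide":[0.022,0,0.001],"spin":0,"gripper":-0.06},
    {"slide":[0.028,0,0.001],"spin":0,"gripper":-0.06},
    {"slide":[0.036,0,0.001],"spin":0,"gripper":-0.06},
    {"slide":[0.044,0,0.001],"spin":0,"gripper":-0.06},
    {"slide":[0.052,0,0.001],"spin":0,"gripper":-0.06},
    {"slide":[0.06,0,0.001],"spin":0,"gripper":-0.06},
  ],
)

```text
t: 15.53
tool_pos: [0.5336, -0.1961, 0.0922]
tool_rot: [-2.361, -2.073, 0.0]
contact_force: [0.1, -1.5, -0.4]
opening: 0.0406
grip_force: 0.7
```

```bash
python3 - <<'E'
from h import *
go(dock((0,-3.5,92.5)),0,-.1326)
E
```

```text
slide [ 0.1207  0.     -0.0003] spin 0.2 pos [ 0.5336 -0.1961  0.0922] F [ 0.1 -1.5 -0.4] open 0.0406 t 15.53 q6 -0.35
```

>>> arm_command(
  increments=[
    {"slide":[0.007,0,0],"spin":0,"gripper":-0.06},
    {"slide":[0.014,0,0],"spin":0,"gripper":-0.06},
    {"slide":[0.021,0,0],"spin":0,"gripper":-0.06},
    {"slide":[0.028,0,0],"spin":0,"gripper":-0.06},
    {"slide":[0.035,0,0],"spin":0,"gripper":-0.06},
    {"slide":[0.042,0,0],"spin":0,"gripper":-0.06},
    {"slide":[0.049,0,0],"spin":0,"gripper":-0.06},
    {"slide":[0.056,0,0],"spin":0,"gripper":-0.06},
  ],
)

```text
t: 16.2
tool_pos: [0.5411, -0.1408, 0.0924]
tool_rot: [2.361, 2.072, -0.0]
contact_force: [-0.8, -2.4, 0.1]
opening: 0.04
grip_force: 1.1
```

```bash
python3 - <<'E'
from h import *
go(dock((0,-3.5,92.5)),0,-.1326)
T=grab('top','top3.pkl');S=grab('scene','scene3.pkl')
f=lambda d,x0,y0,x1,y1,w,h:cv2.resize(d['frame'][y0:y1,x0:x1,::-1],(w,h),interpolation=cv2.INTER_CUBIC)
cv2.imwrite('pics/s5.png',np.hstack([f(T,250,170,390,280,382,300),f(S,240,180,350,280,330,300)]))
E
```

```text
slide [ 0.0649 -0.0002 -0.0001] spin 0.1 pos [ 0.5411 -0.1408  0.0924] F [-0.8 -2.4  0.1] open 0.04 t 16.2 q6 -0.26
```

View pics/s5.png

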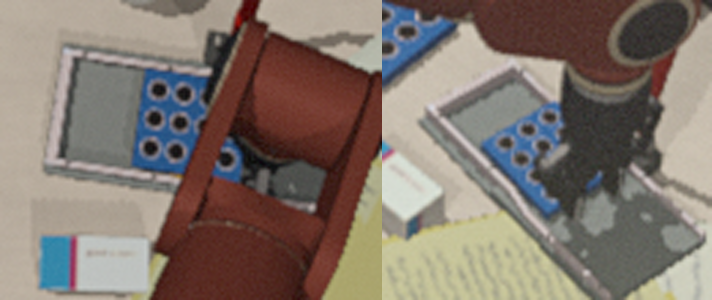

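The plate rides over the lip, square in the rails, pushed by both fingers. Continue.

>>> arm_command(
  increments=[
    {"slide":[0.006,0,0],"spin":0,"gripper":-0.06},
    {"slide":[0.012,0,0],"spin":0,"gripper":-0.06},
    {"slide":[0.018,0,0],"spin":0,"gripper":-0.06},
    {"slide":[0.024,0,0],"spin":0,"gripper":-0.06},
    {"slide":[0.03,0,0],"spin":0,"gripper":-0.06},
    {"slide":[0.036,0,0],"spin":0,"gripper":-0.06},
    {"slide":[0.042,0,0],"spin":0,"gripper":-0.06},
    {"slide":[0.048,0,0],"spin":0,"gripper":-0.06},
  ],
)

```text
t: 16.97
tool_pos: [0.5467, -0.0927, 0.0917]
tool_rot: [-2.36, -2.071, 0.0]
contact_force: [0.2, -1.1, -1.2]
opening: 0.0401
grip_force: 0.6
```

```bash
python3 - <<'E'
from h import *
go(dock((0,-3.5,92.5)),0,-.1326)
E
```

```text
slide [ 0.0165  0.0004 -0.0007] spin 0.1 pos [ 0.5467 -0.0927  0.0917] F [ 0.2 -1.1 -1.2] open 0.0401 t 16.97 q6 -0.17
```

>>> arm_command(
  increments=[
    {"slide":[0.003,0,-0.001],"spin":0,"gripper":-0.06},
    {"slide":[0.006,0,-0.001],"spin":0,"gripper":-0.06},
    {"slide":[0.009,0,-0.001],"spin":0,"gripper":-0.06},
    {"slide":[0.012,0,-0.001],"spin":0,"gripper":-0.06},
    {"slide":[0.014,0,-0.001],"spin":0,"gripper":-0.06},
    {"slide":[0.016,0,-0.001],"spin":0,"gripper":-0.06},
    {"slide":[0.017,0,-0.001],"spin":0,"gripper":-0.06},
    {"slide":[0.017,0,-0.001],"spin":0,"gripper":-0.06},
  ],
)

```text
t: 17.63
tool_pos: [0.5495, -0.0767, 0.0935]
tool_rot: [-2.361, -2.072, -0.001]
contact_force: [0.7, 1.1, -0.7]
opening: 0.0405
grip_force: 0.0
```

```bash
python3 - <<'E'
from h import *
go(dock((0,-3.5,92.5)),0,-.1326)
T=grab('top','top4.pkl');S=grab('scene','scene4.pkl')
f=lambda d,x0,y0,x1,y1,w,h:cv2.resize(d['frame'][y0:y1,x0:x1,::-1],(w,h),interpolation=cv2.INTER_CUBIC)
cv2.imwrite('pics/s6.png',np.hstack([f(T,250,170,360,270,330,300),f(S,250,190,330,270,300,300)]))
E
```

```text
slide [ 0.0002 -0.0002  0.001 ] spin 0.1 pos [ 0.5495 -0.0767  0.0935] F [ 0.7  1.1 -0.7] open 0.0405 t 17.63 q6 -0.14
```

View pics/s6.png

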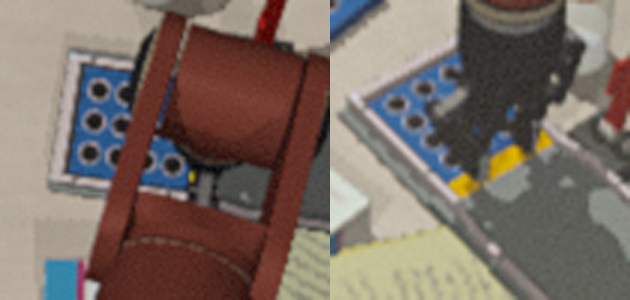

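The plate seems to have dropped in front of the yellow lip, with no contact force left. Back off and check.

>>> arm_command(
  increments=[
    {"slide":[0,0,-0.02],"spin":0,"gripper":-0.06},
    {"slide":[0,0,-0.05],"spin":0,"gripper":-0.06},
    {"slide":[0,0,-0.09],"spin":0,"gripper":-0.06},
    {"slide":[0,0,-0.13],"spin":0,"gripper":-0.06},
    {"slide":[0,-0.01,-0.16],"spin":0,"gripper":-0.06},
    {"slide":[0.04,-0.02,-0.17],"spin":0,"gripper":-0.06},
    {"slide":[0.08,-0.03,-0.17],"spin":0,"gripper":-0.06},
    {"slide":[0.12,-0.04,-0.17],"spin":0,"gripper":-0.06},
  ],
)

```text
t: 18.4
tool_pos: [0.5256, 0.0479, 0.2657]
tool_rot: [2.362, 2.068, 0.005]
contact_force: [0.1, 0.9, -0.6]
opening: 0.04
grip_force: 0.0
```

>>> arm_command(
  increments=[
    {"slide":[0.04,-0.01,0],"spin":0,"gripper":-0.06},
    {"slide":[0.08,-0.02,0],"spin":0,"gripper":-0.06},
    {"slide":[0.12,-0.03,0],"spin":0,"gripper":-0.06},
    {"slide":[0.16,-0.04,0],"spin":0,"gripper":-0.06},
    {"slide":[0.16,-0.04,0],"spin":0,"gripper":-0.06},
    {"slide":[0.16,-0.04,0],"spin":0,"gripper":-0.06},
  ],
)

```text
t: 18.9
tool_pos: [0.5058, 0.213, 0.2634]
tool_rot: [-2.357, -2.077, 0.0]
contact_force: [-0.3, -0.6, 0.1]
opening: 0.0403
grip_force: 0.0
```

```bash
python3 - <<'E'
from h import *
T=grab('top','top5.pkl');S=grab('scene','scene5.pkl')
print(status.get_obs()['tool_pos'],status.get_obs()['contact_force'])
R,o,_=pickle.load(open('dock.pkl','rb'))
D=lambda w:np.r_[R.T@(w[:2]-o),w[2]]*1000
for d,roi in((T,(265,185,330,245)),(S,(250,195,310,255))):
    m=cv2.inRange(cv2.cvtColor(d['frame'],cv2.COLOR_RGB2HSV),(105,120,50),(125,255,255));k=np.zeros_like(m);k[roi[1]:roi[3],roi[0]:roi[2]]=255
    r=cv2.minAreaRect(np.argwhere(m&k)[:,::-1].astype(np.float32)); print(r)
    for z in(.020,): print(D(onz(d,r[0],z)).round(1),[D(onz(d,p,z))[:2].round(1) for p in cv2.boxPoints(r)])
f=lambda d,x0,y0,x1,y1,w,h:cv2.resize(d['frame'][y0:y1,x0:x1,::-1],(w,h),interpolation=cv2.INTER_CUBIC)
cv2.imwrite('pics/s7.png',np.hstack([f(T,120,140,360,280,480,280),f(S,250,160,330,260,224,280)]))
E
```

```text
[0.50636605 0.21075026 0.26329992] [-0.88897584 -0.04475197  0.93006111]
((294.4686279296875, 212.20736694335938), (39.159122467041016, 35.9233283996582), 8.61564826965332)
[ 1.5 56.6 20. ] [array([-43.9, 106.2]), array([ 47.7, 106.3]), array([47.1,  6.8]), array([-44.3,   7.5])]
((273.7500305175781, 212.25), (57.982749938964844, 26.16295051574707), 45.0)
[ 1.  95.2 20. ] [array([-42.8, 185.9]), array([ 50.4, 216.8]), array([43. ,  8.3]), array([-42.9, -12.9])]
```

View pics/s7.png

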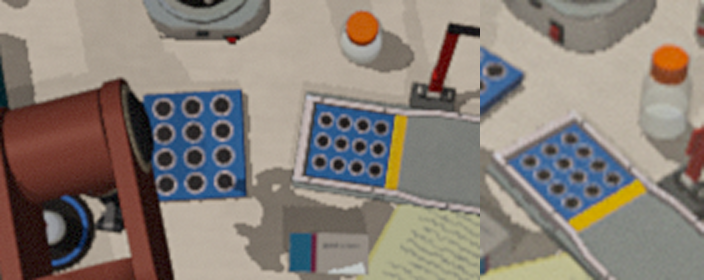

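The plate lies square in the pocket (y 7–106, top matching z 20), with the whole yellow lip visible. The bar leans back, the bottle is on the mat, and the bystanders are in place.

```bash
python3 -c "
from station import order
print(order.finish_job())"
```

```text
the job is handed in; nothing more can be done
None
```

The job is handed in at about 19 s of the 72 s allowed. The last pictures show the bottle standing on the mat, the bar leaning back past upright, the plate flat in the pocket about 2 mm from centre, and the bystanders where they stood; no verdict came back at hand-in.

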